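Click the retractable scriber out and lay it ready

ROBOT

A 6-joint arm with a two-finger parallel gripper is mounted at the origin on the work surface. World frame = base frame: x ahead of the robot, y to its left, z up, the work surface at z = 0. Lengths are in mm, angles in rad, forces in N, time in s.
With the tool pointing down it reaches from about 400 to 925 mm from the base axis. Payload 12.5 kg.
Tool frame: the origin (TCP) lies midway between the tips of the shut fingers; the grasp point (between the pads) lies env.grasp_offset behind it (env.grasp_offset is the distance from the TCP to the grasp point, in mm); x points along the fingers, y is the direction in which the jaws open and shut, and the axes are right-handed (so a half turn about x gives the same grasp; the last joint's range is limited). The gripper opens to 95 mm and grips with 3 to 60 N. Pads are 20 mm wide; open, the fingers measure 119 mm over their backs; the gripper's body (75 mm by 180 mm) begins 59 mm behind the grasp point.
Start: joints at [-1.305, 0.491, 1.559, -0, 1.092, -0.106], TCP at [227.082, -582.306, 214.661] pointing down, gripper open.
Joint ranges: [-3.1, 3.1], [-0.84, 2.19], [0.05, 2.79], [-1.13, 4.28], [0.06, 2.93], [-2.69, 2.69]. Speed limits (rad/s): [2.22, 2.22, 2.79, 3.14, 3.14, 3.14].

INTERFACE

Orientations are given as [roll, pitch, yaw] about the fixed x, y, z axes, in that order (R = Rz(yaw) Ry(pitch) Rx(roll)).
In Python, from cell import env gives the robot as it stands.
- The arm moves only by the tool apply_moves, never from a script. Its arguments are lists of equal length, an entry for each row: "offset": the shift along the world's x, y, z in units of 25 mm (1.0 is 25 mm), a list of three; "yaw": the turn about the world's z in units of 6 degrees (1.0 is 6 degrees); "jaw": the closure, from -1 (fully open) to 1 (shut), so that 0 is half open. A call has 1 to 20 rows; each row is the pose to reach, as a shift and turn from the pose measured when the call began; what a row does not reach only later rows make up. A row lasts 1/8 s, in which the tool goes at most 62.5 mm and 10.7 degrees, less where a joint would pass 70% of its speed; a pose out of reach is approached as far as the arm can. A call with a gripper value outside its range is refused whole. The fingers move at their own pace and stop on an object; the grip force is fixed at half the most. Time passes only in rows, so rows that repeat a pose let the fingers close. It gives the time, the measured TCP pose, the force and the opening at its end, in the units of the state.
- env.state(): the state, without advancing time (a new reading comes with each control period).
- env.read_camera(name): name is "scene" or "top" or "wrist"; returns a dict with "frame" (400x640x3 uint8, red, green, blue), "fx", "fy", "cx", "cy" (pixels), "xyz" and "rotation" of the camera in the world; the wrist camera has in their place "hand_eye" (4x4, takes a point from camera to tool coordinates, whose origin is the TCP and whose axes are the tool frame's). Camera axes: x right, y down, z forward; pixel columns grow to the right and rows downward; lengths in mm; the calibration is good to about 2 mm. A picture is of the moment at which its call begins: read the wrist's pose just before it. There is no depth.
- env.job_done(): hands the job in, once; it reports no verdict.
The state is a dict: "t": time; "joints": joint angles; "qvel": joint speeds; "tau": joint torques, N m; "eef_pos": TCP position; "tcp_rot": TCP orientation; "ft_force": force on the tool from outside, world axes, zero at the start; "moment": the same for the moment, N m; "opening": opening from 0.0 (shut) to 1.0 (fully open).
Only numpy, scipy, OpenCV 4.12 (cv2) and the standard library are available. Lean on these libraries where they do the work, as an engineer would, in place of code of your own. Each camera call takes 0.05 s, during which the arm holds its last target.

TASK

Slide the cover plate along the tool case, fully onto the deck and without lifting it off its guides, take out the retractable scriber (the fat square barrel with a push button on its end) and push its button against the front of the angle plate until it is fully in, so that the point stays out. Then lay the scriber down flat in the low tray without dropping it, and slide the cover fully back over the pockets. Leave the other tools in their pockets and everything else where it is.

Things in the scene. Friction and masses are not known exactly. Their poses are not given: they have to be found in the camera images.
- case: Plywood tool case fixed to the bench, 212 mm (its x) by 378 mm (its y, from -184 to +194 mm), flat rim 50 mm above the bench. Origin on the bench; x runs along the pockets, away from the robot, y along the case, z up. On the rim, lips 5 mm high and 4 mm thick guide the cover along y and stop it at both ends.
- pockets (a point): Middle of the pocket half of the case, at rim height (case y = -92 mm). Three open pockets run along x, centred at case y = -148, -92, -36 mm, 50 mm wide, beds 18 mm above the bench. Across their middle (case |x| < 37 mm, y from -184 to +18 mm) runs an open finger slot, floor 8 mm above the bench: fingers fit down both sides of a tool there.
- deck (a point): Where the cover's origin lies when it is fully home on the solid deck of the case (case y = +104 mm, rim height). The deck, from case y = +18 to +190 mm, is level with the rim.
- cover: Loose grey cover plate on the rim between the lips, hiding the pockets: 200 (x) x 172 (y) x 6 mm, 0.35 kg, with a fixed wooden grip bar in its centre, 90 mm along x, 20 mm wide in y, 6 to 40 mm above the plate's underside. Origin: centre of the underside; axes parallel to the case's. Fully home over the pockets it lies at case y = -94 mm.
- scriber: Retractable scriber, loose, 0.19 kg, lying along case x in any one of the three pockets. Grey square barrel 110 x 28 x 28 mm with thin black grooves (x = -55 to +55 mm), steel cone nose at its -x end (to -80 mm), steel push button 18 mm across at its +x end, which points away from the robot at the start. Origin: centre of the barrel's underside; z up.
- scriber_mid (a point): Centre of the scriber's barrel, 14 mm above its underside; axes as the scriber.
- button_end (a point): Centre of the flat outer end of the scriber's push button, on the barrel's axis (75 mm from scriber_mid when out, 61 mm when in).
- plunger (a joint): Travel of the scriber's button: 0 = out (point hidden in the nose), 0.014 m = fully in (point stands 13 mm out of the nose). It needs about 6 N all the way to a hard stop and stays where it is left.
- chisel: Cold chisel, loose, in another pocket: dark square bar 100 x 18 x 18 mm with a flat 24 mm wide blade, no button, 143 mm in all. Not needed.
- punch: Pin punch, loose, in another pocket: dark square bar 90 x 18 x 18 mm with a thin round end, no button, 140 mm in all. Not needed.
- angle_plate: Dark steel angle plate fixed on the bench: upright plate 90 mm wide, 90 mm tall, 14 mm thick, with a foot and two gussets behind it. Origin: on the bench, under the middle of its smooth front face; the face is the plane x = 0 and looks along its own -x, roughly towards the robot; z up.
- face (a point): Middle of the angle plate's front face, 55 mm above the bench; axes as the angle plate.
- tray: Low aluminium tray fixed on the bench, 250 mm (x) by 140 mm (y), walls 4 mm thick and 20 mm high. Origin: centre of its underside, z up.
- tray_floor (a point): Centre of the tray's inner floor; axes as the tray.
- wrench: Bystander, loose: open-ended wrench, 180 mm, lying flat. Origin: its middle, at the underside.
- screwdriver: Bystander, loose: screwdriver, 180 mm, lying. Origin: its middle, at the underside.
- flask: Bystander, loose: upright metal flask, 70 mm across, 150 mm tall. Origin: centre of its underside.
- offcut: Bystander, loose: wood offcut, 50 x 110 x 40 mm. Origin: centre of its underside.
- roll: Bystander, loose: flat cardboard disc, 90 mm across, 30 mm tall. Origin: centre of its underside.
Mind the look-alikes: they are no part of the job. What is shaped like the angle_plate but orange or pink is not meant.

How it is judged (in metres and radians):
On the way, in this order (a step that is already met when the one before it is completed fails the run):
1. the cover is slid onto the deck, clear of the pockets (y of cover in the frame of case above 0.088 m), for 0.1 s.
2. the scriber is lifted out of the case, its button still out (z of scriber_mid in the frame of case above 0.075 m and value of joint plunger below 0.006 m), for 0.1 s.
3. the held scriber's button is pushed in against the angle plate (value of joint plunger above 0.0115 m and contact force between scriber and angle_plate above 1 N and contact force between the fingers and scriber above 1 N), for 0.05 s.
4. the scriber lies flat in the tray, point out, let go (x of scriber_mid in the frame of tray between -0.05 and 0.05 m and y of scriber_mid in the frame of tray between -0.056 and 0.056 m and z of scriber_mid in the frame of tray below 0.024 m and angle between scriber_mid's own x axis and vertical between 1.47 and 1.67 rad and linear speed of scriber below 0.02 m/s and contact force between the fingers and scriber below 0.1 N and value of joint plunger above 0.0115 m), for 0.2 s.
At the end, for the whole second after the job is handed in: The scriber lies flat (within 0.1 rad) and still on the tray's floor inside its walls, let go, its button in by at least 11.5 of 14 mm; the cover lies flat on the case's rim, within 8 mm of fully home over the pockets, and at rest (all of step 4 and y of cover in the frame of case below -0.086 m and z of cover in the frame of case between 0.046 and 0.054 m and linear speed of cover below 0.02 m/s); the robot touches nothing.
It fails at once if the cover is lifted off its guides (more than 15 mm above the rim) (z of cover in the frame of case above 0.065 m).
It fails at once if the scriber falls (moves faster than 0.7 m/s with no finger on it) (linear speed of scriber above 0.7 m/s and contact force between the fingers and scriber below 0.05 N).
It fails at once if the chisel or the punch is moved more than 30 mm (distance of any of chisel, punch from where it was at the start of the episode above 0.03 m).
It fails at once if a bystander is moved more than 30 mm (distance of any of wrench, screwdriver, flask, offcut, roll from where it was at the start of the episode above 0.03 m).
It also fails if it takes over 67 s, if anything falls off the work surface, if the arm or the gripper's body presses on something with over 40 N, if the wrist force passes 120 N, or if a joint passes its speed limit or range.

## Working session

There is one attempt and no reset: what is moved stays moved. The work goes in short steps, Python scripts to look and compute and a tool call to move; the robot and the scene stay as the last step left them, time stands still between calls to the robot, and variables do not carry over. Pictures are saved under pics/ and viewed, and the job is handed in when it is done.

Besides the shell and the picture viewer there is one more tool, called after "Emit:" as name(argument=value, ...) on one line, values as JSON. apply_moves: Moves the arm, as the interface text tells. Its arguments: {"type":"object","properties":{"offset":{"type":"array"},"yaw":{"type":"array"},"jaw":{"type":"array"}},"required":["offset","yaw","jaw"]}

```bash
ls; mkdir -p pics
cat > h.py <<'E'
import numpy as np, cv2
from cell import env
from scipy.spatial.transform import Rotation as R
def snap(n,fn):
    s=env.state(); c=env.read_camera(n); cv2.imwrite('pics/'+fn,c['frame'][:,:,::-1])
    if 'hand_eye' in c:
        T=np.eye(4); T[:3,:3]=R.from_euler('xyz',s['tcp_rot']).as_matrix(); T[:3,3]=s['eef_pos']
        W=T@np.array(c['hand_eye']); c['xyz']=W[:3,3]; c['Rm']=W[:3,:3]
    else:
        r=np.array(c['rotation']); c['Rm']=r if r.shape==(3,3) else R.from_euler('xyz',r).as_matrix()
    import pickle; pickle.dump(c,open('pics/'+fn+'.pkl','wb'))
    return c
def load(fn):
    import pickle; return pickle.load(open('pics/'+fn+'.pkl','rb'))
def plane(c,u,v,z):
    d=c['Rm']@np.array([(u-c['cx'])/c['fx'],(v-c['cy'])/c['fy'],1]); p=np.array(c['xyz'])
    return p+d*(z-p[2])/d[2]
def proj(c,P):
    q=c['Rm'].T@(np.array(P)-c['xyz']); return c['fx']*q[0]/q[2]+c['cx'],c['fy']*q[1]/q[2]+c['cy']
E
python3 - <<'E'
from h import *
s=env.state(); print(s, env.grasp_offset)
for n in ['scene','top','wrist']:
    c=snap(n,n+'0.png'); print(n,c['fx'],c['xyz'],c['Rm'].round(3).tolist())
E
```

```text
pics
{'t': 0.0, 'joints': array([-1.30457066e+00,  4.91566320e-01,  1.55948340e+00, -2.43159718e-05,
        1.09169446e+00, -1.05582720e-01]), 'qvel': array([ 0.00035568, -0.00076925,  0.00079788,  0.00062593, -0.00017988,
       -0.0017546 ]), 'tau': array([ 1.33578571e-03, -6.12643576e+01, -2.58190495e+01,  6.93112356e-02,
        4.81865939e-02, -1.56927713e-04]), 'eef_pos': array([ 227.01999784, -582.03270934,  214.04585794]), 'tcp_rot': array([-1.6576538 ,  1.56964459,  1.85575846]), 'ft_force': array([ 0.41169388,  0.51730014, -0.68992304]), 'moment': array([0.01430998, 0.07640993, 0.05348208]), 'opening': 1.00287456146811} 18.8
scene 370.0752737911773 [1001.14713908  720.31903462  805.14148279] [[-0.849, 0.319, -0.421], [0.528, 0.525, -0.668], [0.008, -0.789, -0.614]]
top 454.47387219206314 [ 448.51050932  -67.2084818  1470.5696261 ] [[-0.022, -0.999, 0.042], [-1.0, 0.022, -0.005], [0.004, -0.042, -0.999]]
wrist 289.5216624650224 [ 291.20328558 -556.5710816   384.49521436] [[0.362, -0.902, -0.234], [-0.932, -0.35, -0.089], [-0.002, 0.251, -0.968]]
```

View pics/top0.png

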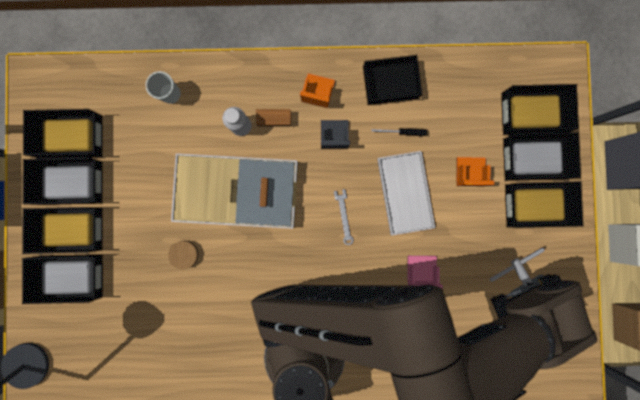

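View pics/scene0.png

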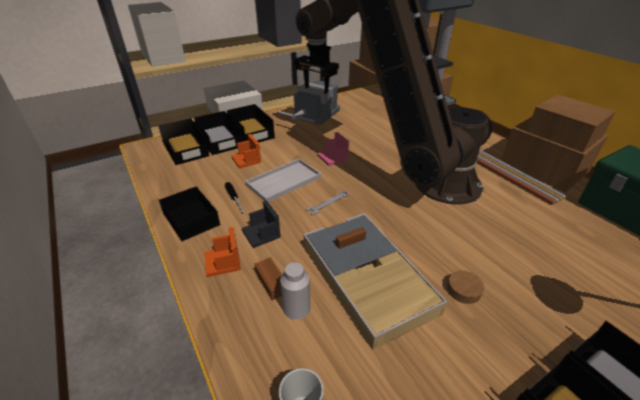

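View pics/wrist0.png

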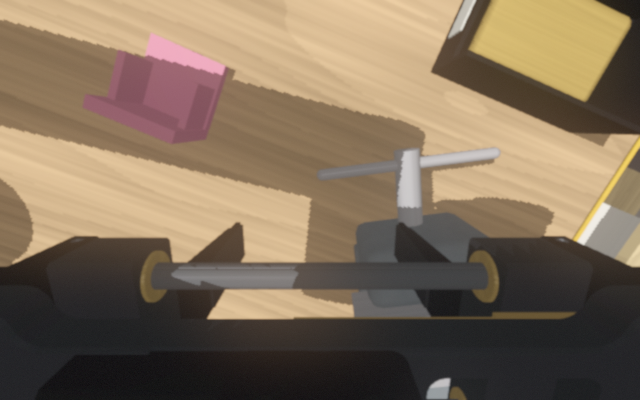

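Run:
```python
from h import *
c=load('top0.png'); f=c['frame'][:,:,::-1]
cv2.imwrite('pics/top0c.png',cv2.resize(f[70:250,150:470],None,fx=2.5,fy=2.5,interpolation=cv2.INTER_CUBIC))
Rm=R.from_euler('xyz',env.state()['tcp_rot']).as_matrix(); print(Rm.round(3))
```

```text
[[-0.     0.363 -0.932]
 [ 0.001 -0.932 -0.363]
 [-1.    -0.001 -0.   ]]
```

View pics/top0c.png

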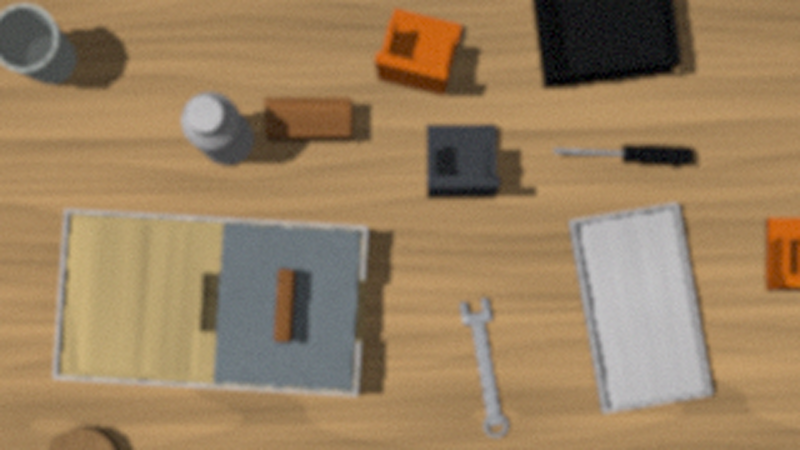

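Run:
```python
from h import *
c=load('top0.png')
def P(u,v,z): return plane(c,150+u/2.5,70+v/2.5,z)
for nm,z,pts in [('case',55,[(67,211),(367,229),(358,394),(55,380)]),('tray',20,[(572,221),(680,204),(713,395),(605,412)]),
 ('bar',90,[(278,268),(297,269),(294,342),(275,341)]),('angle',90,[(427,196),(496,196)])]:
    q=np.array([P(u,v,z) for u,v in pts]); print(nm,q[:,:2].round(0).tolist(),q.mean(0).round(1))
    for i in range(len(q)-1): d=q[i+1]-q[i]; print('  ',np.hypot(*d[:2]).round(1),np.degrees(np.arctan2(d[1],d[0])).round(1))
```

```text
case [[651.0, 383.0], [620.0, 9.0], [415.0, 24.0], [440.0, 400.0]] [531.6 203.8  55. ]
   375.7 -94.7
   206.3 175.8
   376.8 86.1
tray [[629.0, -253.0], [648.0, -392.0], [403.0, -426.0], [384.0, -288.0]] [ 516.1 -339.8   20. ]
   140.6 -82.3
   248.1 -172.0
   139.7 97.6
bar [[571.0, 116.0], [569.0, 93.0], [480.0, 98.0], [482.0, 121.0]] [525.5 107.   90. ]
   23.2 -94.3
   89.0 176.7
   23.1 85.7
angle [[655.0, -67.0], [653.0, -152.0]] [ 654.1 -109.4   90. ]
   84.3 -91.2
```

Emit:
apply_moves(offset=[[6,13.75,0],[11.9,27.5,0],[11.9,27.5,0],[11.9,27.5,0],[11.9,27.5,0],[11.9,27.5,0],[11.9,27.5,0],[11.9,27.5,0],[11.9,27.5,0],[11.9,27.5,0],[11.9,27.5,0],[11.9,27.5,0],[11.9,27.5,0],[11.9,27.5,0],[11.9,27.5,0],[11.9,27.5,0]], yaw=[-2,-4.25,-4.25,-4.25,-4.25,-4.25,-4.25,-4.25,-4.25,-4.25,-4.25,-4.25,-4.25,-4.25,-4.25,-4.25], jaw=[-1,-1,-1,-1,-1,-1,-1,-1,-1,-1,-1,-1,-1,-1,-1,-1])

```text
t: 2.15
eef_pos: [524.4, 104.3, 214.4]
tcp_rot: [-1.947, 1.57, 1.119]
ft_force: [-0.0, 0.8, 0.7]
opening: 1.001
```

Run:
```python
from h import *
c=snap('wrist','w1.png'); s=env.state(); print(s['t'],s['eef_pos'],s['joints'])
print(R.from_euler('xyz',s['tcp_rot']).as_matrix().round(3))
```

```text
2.2 [524.45910792 104.45943288 214.38978498] [7.26672337e-02 3.63241706e-01 1.78028678e+00 9.03117149e-04
 9.97665167e-01 1.71771807e+00]
[[ 0.    -0.075 -0.997]
 [ 0.001 -0.997  0.075]
 [-1.    -0.001 -0.   ]]
```

View pics/w1.png

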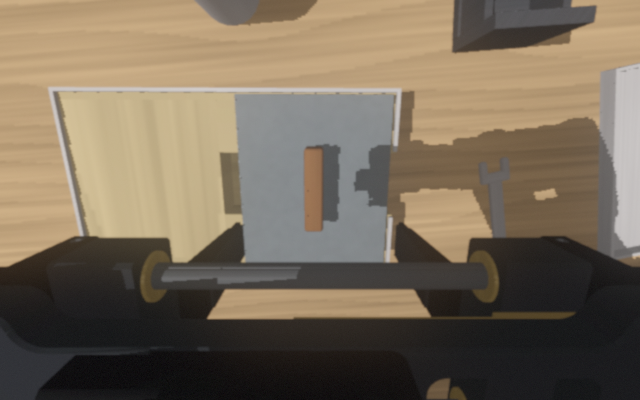

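Run:
```python
from h import *
c=load('w1.png')
for u,v,z in [(304,148,90),(322,148,90),(305,231,90),(323,231,90),(51,89,55),(401,90,55),(83,237,55),(388,260,55),(237,95,56),(394,95,56),(244,262,56)]:
    print(u,v,plane(c,u,v,z)[:2].round(1))
f=c['frame'][:,:,::-1]; cv2.imwrite('pics/w1c.png',cv2.resize(f[0:80,400:640],None,fx=3.3,fy=3.3))
```

```text
304 148 [571.3 116.3]
322 148 [569.9  98.3]
305 231 [482.8 123.2]
323 231 [481.3 103.8]
51 89 [651.7 383.2]
401 90 [621.9   9.3]
83 237 [482.6 396.6]
388 260 [423.6  26.5]
237 95 [630.2 185. ]
394 95 [617.3  17. ]
244 262 [435.  205.3]
```

View pics/w1c.png

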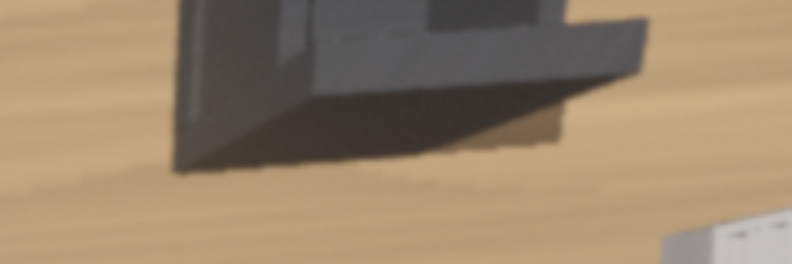

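Emit:
apply_moves(offset=[[0,0.18,-2],[0,0.18,-4],[0,0.18,-5.4],[0,0.18,-6.1],[0,0.18,-6.1],[0,0.18,-6.1],[0,0.18,-6.1],[0,0.18,-6.1],[0,0.18,-6.1],[0,0.18,-6.1],[0,0.18,-6.1],[0,0.18,-6.1]], yaw=[0,0,0,0,0,0,0,0,0,0,0,0], jaw=[-1,-0.5,0,0,0,0,1,1,1,1,1,1])

```text
t: 3.7
eef_pos: [524.6, 109.1, 62.2]
tcp_rot: [-2.294, 1.569, 0.773]
ft_force: [-1.3, 1.8, 5.5]
opening: 0.21
```

Run:
```python
from h import *
s=env.state();print(s['ft_force'],s['opening'],s['eef_pos'])
c=load('w1.png')
for fn,pts in [('w1.png',[(494.8,29.4,90),(593.3,21.8,90),(453.9,52.1,0)])]:
    for p in pts: print(plane(c,*p).round(1))
```

```text
[-1.34293849  1.83784674  5.5206806 ] 0.2100064155078241 [524.64873492 109.10155702  62.24961171]
[664.4 -66.8  90. ]
[ 663.8 -155.3   90. ]
[665.1 -69.9   0. ]
```

Emit:
apply_moves(offset=[[0.03,0.4,0],[0.08,1.1,0],[0.15,1.9,0],[0.21,2.7,0],[0.27,3.5,0],[0.33,4.3,0],[0.4,5.1,0],[0.46,5.9,0],[0.52,6.6,0],[0.56,7.2,0],[0.59,7.6,0],[0.59,7.6,0],[0.59,7.6,0]], yaw=[0,0,0,0,0,0,0,0,0,0,0,0,0], jaw=[1,1,1,1,1,1,1,1,1,1,1,1,1])

```text
t: 5.32
eef_pos: [539.4, 299.8, 62.3]
tcp_rot: [-2.168, 1.568, 0.899]
ft_force: [0.5, 5.1, 2.6]
opening: 0.206
```

Run:
```python
from h import *
s=env.state();print(s['ft_force'],s['opening'],s['eef_pos'])
c=snap('top','top2.png'); f=c['frame'][:,:,::-1]
cv2.imwrite('pics/top2c.png',cv2.resize(f[70:250,150:470],None,fx=2.5,fy=2.5,interpolation=cv2.INTER_CUBIC))
c=snap('wrist','w2.png')
c=snap('scene','s2.png')
```

```text
[0.51923101 5.12263842 2.64157647] 0.20648582875170574 [539.43616757 299.80087234  62.30132349]
```

View pics/top2c.png

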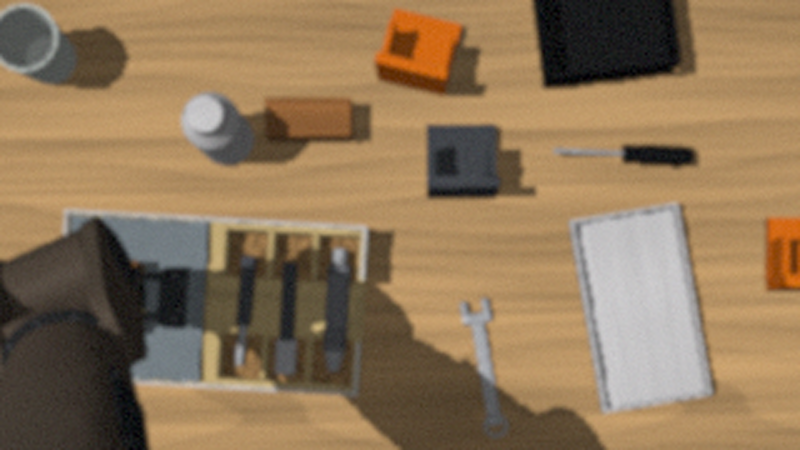

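View pics/s2.png

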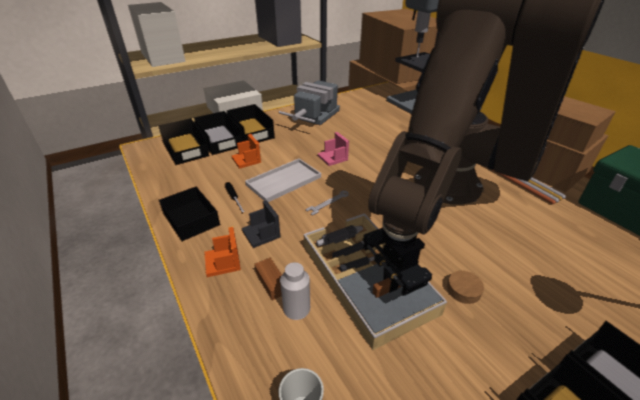

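Run:
```python
from h import *
c=load('top2.png')
o=np.array([530.8,199.5]);ey=np.array([.0785,.9969]);ex=np.array([.9969,-.0785])
for u,v in [(210,225),(206,375)]:
    p=plane(c,150+u/2.5,70+v/2.5,56)[:2]; print(p,(p-o)@ex,(p-o)@ey)
```

```text
[629.44730398 204.54409064] 97.94553622698545 12.772267323578202
[442.39445417 212.05492964] -89.11705061933691 5.576174006686025
```

View pics/w2.png

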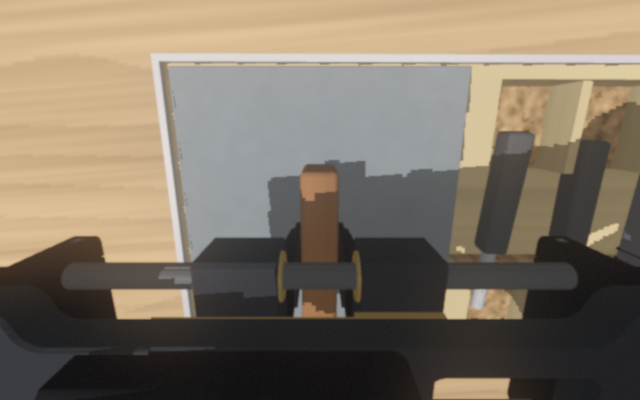

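Emit:
apply_moves(offset=[[0.01,0.08,0],[0.01,0.15,0],[0.01,0.15,0]], yaw=[0,0,0], jaw=[1,1,1])

```text
t: 5.85
eef_pos: [539.7, 302.2, 62.3]
tcp_rot: [-2.402, 1.57, 0.664]
ft_force: [-0.5, -5.1, 4.9]
opening: 0.206
```

Emit:
apply_moves(offset=[[0,0,0],[0,0,0],[0,0,0],[0,0,1.5],[0,0,4],[-0.3,-3,6],[-0.7,-6,6],[-0.9,-10,6],[-0.9,-10,6],[-0.9,-10,6],[-0.9,-10,6],[-0.9,-10,6],[-0.9,-10,6]], yaw=[0,0,0,0,0,0,0,0,0,0,0,0,0], jaw=[0,0,0,0,0,0,0,0,0,0,0,0,0])

```text
t: 7.48
eef_pos: [517.2, 53.4, 212.1]
tcp_rot: [-2.084, 1.57, 0.984]
ft_force: [-0.0, -0.2, 0.2]
opening: 0.496
```

Run:
```python
from h import *
s=env.state();print(s['ft_force'],s['opening'],s['eef_pos'],s['tcp_rot'])
c=snap('wrist','w3.png')
c=snap('top','top3.png'); f=c['frame'][:,:,::-1]
```

```text
[-0.04388009 -0.2244075   0.24216605] 0.49606623685130824 [517.20007475  53.38937282 212.09632114] [-2.08364239  1.57006397  0.98423767]
```

View pics/w3.png

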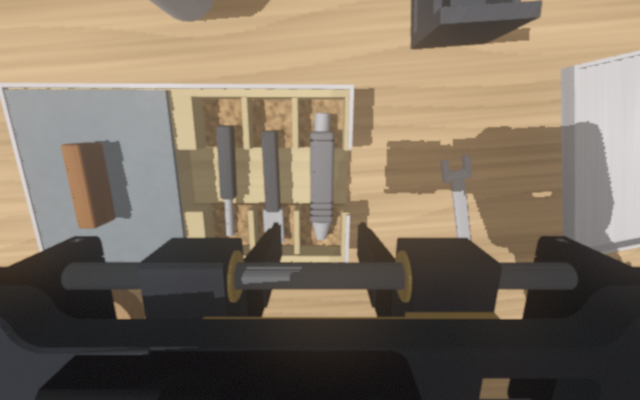

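Run:
```python
from h import *
c=load('w3.png'); f=c['frame'][:,:,::-1]
cv2.imwrite('pics/w3c.png',cv2.resize(f[80:260,170:370],None,fx=3.3,fy=3.3,interpolation=cv2.INTER_CUBIC))
cv2.imwrite('pics/w3a.png',cv2.resize(f[0:60,400:560],None,fx=5,fy=5,interpolation=cv2.INTER_CUBIC))
```

```text
(no output)
```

View pics/w3c.png

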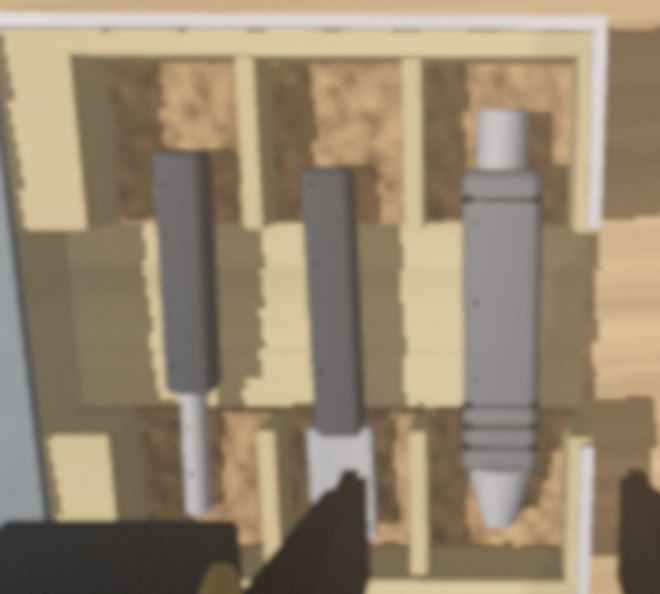

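View pics/w3a.png

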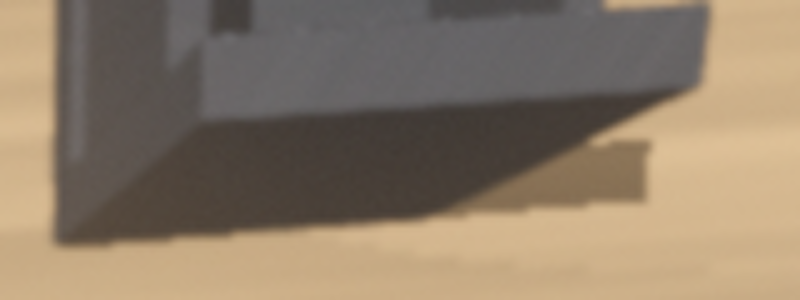

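Run:
```python
from h import *
c=load('w3.png')
P=lambda u,v,z:plane(c,170+u/3.3,80+v/3.3,z)[:2].round(1)
q=[P(465,173,46),P(538,173,46),P(537,468,46),P(463,468,46)]; print(q,np.mean(q,0))
print(P(501,108,41),P(499,526,32))
a,b,d=[plane(c,*p)[:2].round(1) for p in [(440.6,24.6,90),(540,17.4,90),(411.6,48.6,0)]]; print(a,b,d,np.hypot(*(b-a)))
for p in [(4,88,55),(352,86,55)]: print(plane(c,*p))
```

```text
[array([577.7,  58.6]), array([575.8,  33.6]), array([469.3,  40.7]), array([471.4,  68.1])] [523.55  50.25]
[598.3  44.6] [441.6  56.8]
[664.5 -67.3] [ 663.5 -155.9] [665.4 -68.8] 88.6056431611441
[648.44862334 380.03747855  55.        ]
[622.48570845  10.85783643  55.        ]
```

Emit:
apply_moves(offset=[[0.25,-0.12,-2],[0.25,-0.12,-4],[0.25,-0.12,-5.5],[0.25,-0.12,-6.5],[0.25,-0.12,-7.2],[0.25,-0.12,-7.64],[0.25,-0.12,-7.64],[0.25,-0.12,-7.64]], yaw=[0,0,0,0,0,0,0,0], jaw=[0.1,0.1,0.1,0.1,0.1,0.1,0.1,0.1])

```text
t: 8.57
eef_pos: [523.8, 50.2, 21.7]
tcp_rot: [-2.685, 1.569, 0.382]
ft_force: [-0.0, -0.3, 0.7]
opening: 0.454
```

Run:
```python
from h import *
s=env.state();print(s['ft_force'],s['opening'],s['eef_pos'])
snap('wrist','w4.png')
```

```text
[-0.03205569 -0.30133239  0.67979739] 0.4540650766226686 [523.77009946  50.21588046  21.73373303]
```

View pics/w4.png

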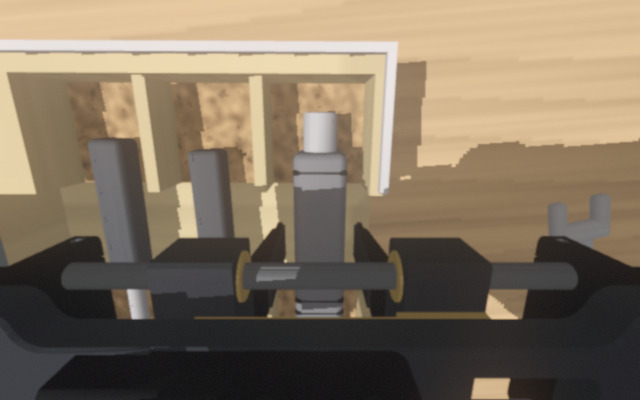

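Emit:
apply_moves(offset=[[0,0,0],[0,0,0],[0,0,0],[0,0,0],[0,0,0.5],[0,0,1.2],[0,0,2],[0,0,3],[0,0,4],[0,0,4],[0,0,4]], yaw=[0,0,0,0,0,0,0,0,0,0,0], jaw=[1,1,1,1,1,1,1,1,1,1,1])

```text
t: 10.0
eef_pos: [523.4, 50.2, 121.3]
tcp_rot: [-2.467, 1.57, 0.601]
ft_force: [-0.6, 0.0, -2.4]
opening: 0.29
```

Run:
```python
from h import *
s=env.state();print(s['ft_force'],s['opening'],s['eef_pos'])
snap('wrist','w5.png');snap('scene','s5.png')
```

```text
[-0.64018056  0.04973827 -2.40801599] 0.2900092205381853 [523.3618142   50.17002461 121.26435405]
```

View pics/w5.png

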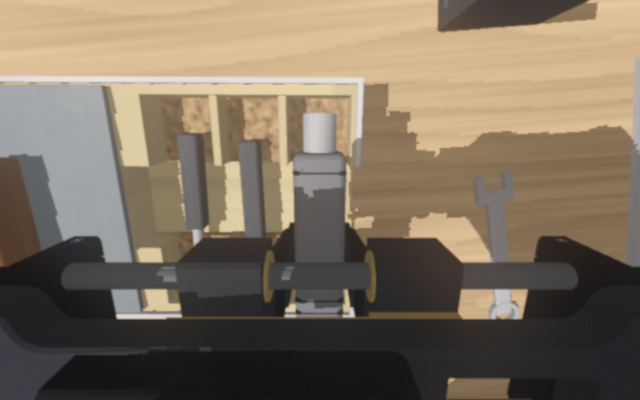

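View pics/s5.png

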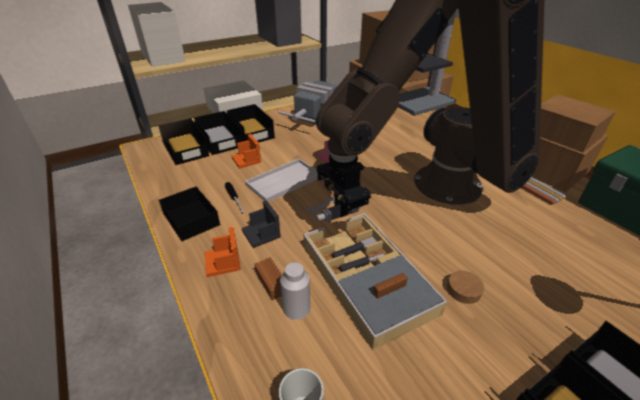

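Run:
```python
from h import *
c=load('w5.png'); s=env.state()
f=c['frame'][:,:,::-1]; cv2.imwrite('pics/w5c.png',cv2.resize(f[90:240,250:400],None,fx=4,fy=4,interpolation=cv2.INTER_CUBIC))
print(plane(c,319.5,113,140.6),plane(c,319.5,153,145.6))
```

```text
[597.4786565   44.60198174 140.6       ] [578.15627397  46.06234299 145.6       ]
```

View pics/w5c.png

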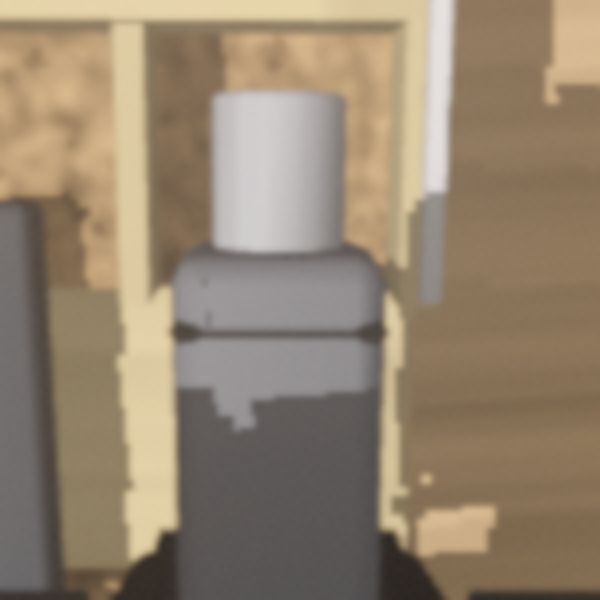

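Emit:
apply_moves(offset=[[0.4,-1.6,0],[0.8,-3.4,0],[1.2,-5.2,0],[1.46,-6.45,-0.5],[1.46,-6.45,-1.5],[1.46,-6.45,-2.5],[1.46,-6.45,-3.05],[1.46,-6.45,-3.05],[1.46,-6.45,-3.05],[1.46,-6.45,-3.05]], yaw=[0.15,0.3,0.5,0.63,0.63,0.63,0.63,0.63,0.63,0.63], jaw=[1,1,1,1,1,1,1,1,1,1])

```text
t: 11.35
eef_pos: [560.2, -111.1, 45.4]
tcp_rot: [-3.016, 1.57, 0.118]
ft_force: [-0.3, -0.2, -1.0]
opening: 0.29
```

Run:
```python
from h import *
s=env.state();print(s['ft_force'],s['opening'],s['eef_pos'])
c=snap('wrist','w6.png');snap('scene','s6.png')
f=c['frame'][:,:,::-1]; cv2.imwrite('pics/w6c.png',cv2.resize(f[0:240,160:480],None,fx=2.5,fy=2.5,interpolation=cv2.INTER_CUBIC))
```

```text
[-0.34392584 -0.18730805 -0.95488715] 0.28994882960722573 [ 560.19499789 -111.1030852    45.44348905]
```

View pics/w6c.png

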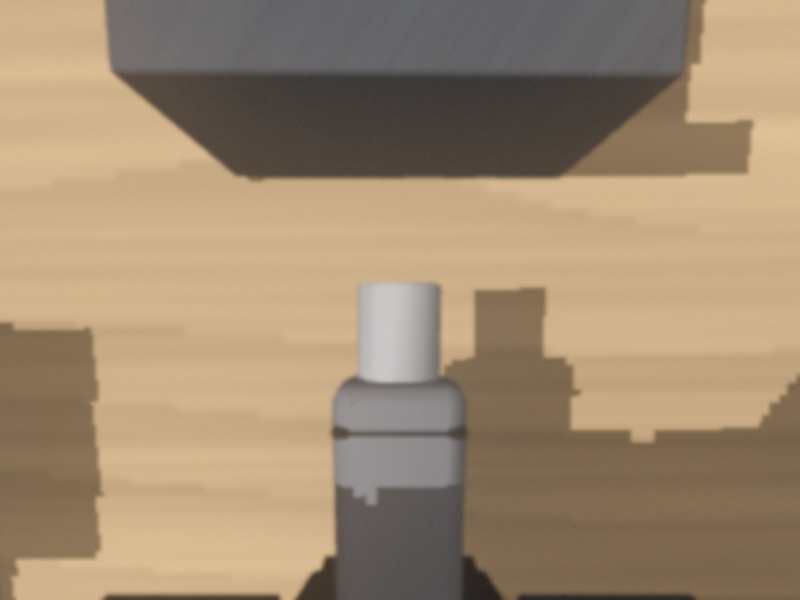

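Emit:
apply_moves(offset=[[0.5,0,0],[1.0,0,0],[1.15,0,0],[1.25,0,0],[1.35,0,0],[1.45,0,0],[1.55,0,0],[1.62,0,0]], yaw=[0,0,0,0,0,0,0,0], jaw=[1,1,1,1,1,1,1,1])

```text
t: 12.45
eef_pos: [599.4, -111.0, 45.1]
tcp_rot: [-0.373, 1.569, 2.761]
ft_force: [-7.0, -1.3, 1.3]
opening: 0.291
```

Run:
```python
from h import *
s=env.state();print(s['ft_force'],s['opening'],s['eef_pos'])
c=snap('wrist','w7.png')
f=c['frame'][:,:,::-1]; cv2.imwrite('pics/w7c.png',cv2.resize(f[0:240,160:480],None,fx=2.5,fy=2.5,interpolation=cv2.INTER_CUBIC))
```

```text
[-6.95903439 -1.25169384  1.26265384] 0.2908194476328331 [ 599.43333279 -111.0335661    45.08507187]
```

View pics/w7c.png

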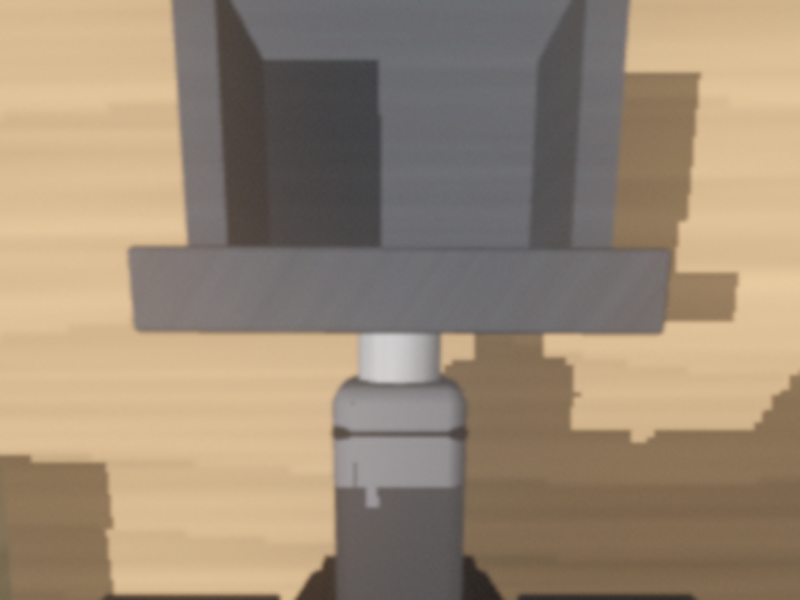

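Emit:
apply_moves(offset=[[0.08,0,0],[0.15,0,0],[0.2,0,0],[0.2,0,0]], yaw=[0,0,0,0], jaw=[1,1,1,1])

```text
t: 13.0
eef_pos: [603.7, -111.0, 45.0]
tcp_rot: [-0.268, 1.567, 2.865]
ft_force: [-5.7, -1.5, 0.9]
opening: 0.295
```

Emit:
apply_moves(offset=[[0.06,0,0],[0.1,0,0],[0.1,0,0]], yaw=[0,0,0], jaw=[1,1,1])

```text
t: 13.38
eef_pos: [604.1, -110.9, 44.8]
tcp_rot: [-0.205, 1.562, 2.928]
ft_force: [-11.1, -1.0, 3.8]
opening: 0.293
```

Emit:
apply_moves(offset=[[0.1,0,0],[0.16,0,0],[0.16,0,0]], yaw=[0,0,0], jaw=[1,1,1])

```text
t: 13.75
eef_pos: [604.8, -110.8, 44.2]
tcp_rot: [-0.179, 1.555, 2.954]
ft_force: [-16.4, -2.2, 5.7]
opening: 0.294
```

Run:
```python
from h import *
s=env.state();print(s['ft_force'],s['opening'],s['eef_pos'])
c=snap('wrist','w8.png')
f=c['frame'][:,:,::-1]; cv2.imwrite('pics/w8c.png',cv2.resize(f[0:240,160:480],None,fx=2.5,fy=2.5,interpolation=cv2.INTER_CUBIC))
```

```text
[-16.36979894  -2.22578758   5.7159738 ] 0.2941652796135629 [ 604.77677398 -110.82932527   44.24319317]
```

View pics/w8c.png

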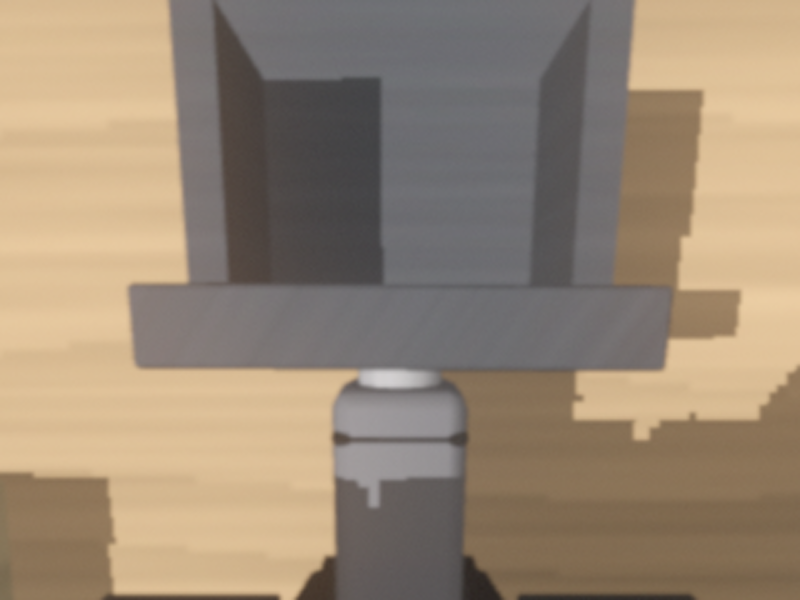

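Emit:
apply_moves(offset=[[-0.3,0,0],[-1,0,0.5],[-2,0,2],[-2,0,4],[-2,0,4],[-2,0,4],[-2,0,4]], yaw=[0,0,0,0,0,0,0], jaw=[1,1,1,1,1,1,1])

```text
t: 14.68
eef_pos: [554.2, -110.6, 142.8]
tcp_rot: [-0.196, 1.552, 2.938]
ft_force: [0.1, -0.3, -2.4]
opening: 0.29
```

Run:
```python
from h import *
s=env.state();print(s['ft_force'],s['opening'],s['eef_pos'],s['tcp_rot'])
Rm=R.from_euler('xyz',s['tcp_rot']).as_matrix();print(Rm.round(4))
c=snap('wrist','w9.png')
f=c['frame'][:,:,::-1]; cv2.imwrite('pics/w9c.png',cv2.resize(f[90:240,250:400],None,fx=4,fy=4,interpolation=cv2.INTER_CUBIC))
```

```text
[ 0.07476921 -0.29921584 -2.3833828 ] 0.2903372573715605 [ 554.24519744 -110.62041844  142.80883085] [-0.19550153  1.55239381  2.93797661]
[[-0.018  -0.0081 -0.9998]
 [ 0.0037 -1.      0.0081]
 [-0.9998 -0.0036  0.0181]]
```

View pics/w9c.png

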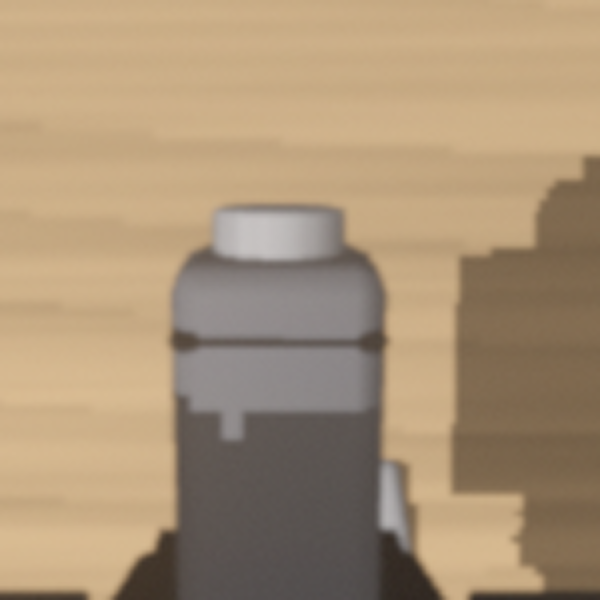

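View pics/w9.png

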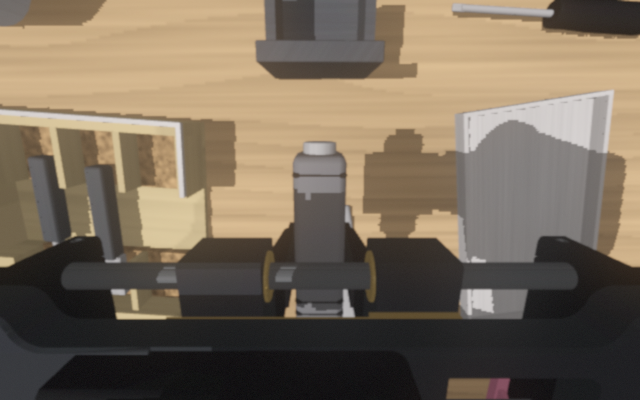

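Emit:
apply_moves(offset=[[-0.3,-1.5,0],[-0.6,-3.5,0],[-0.9,-5.5,0],[-1.2,-7.5,0],[-1.5,-9.2,0],[-1.5,-9.2,0],[-1.5,-9.2,0],[-1.5,-9.2,0]], yaw=[0.3,0.6,0.9,1.2,1.37,1.37,1.37,1.37], jaw=[1,1,1,1,1,1,1,1])

```text
t: 15.72
eef_pos: [517.1, -339.4, 142.6]
tcp_rot: [-0.225, 1.552, 3.053]
ft_force: [0.0, -0.6, -1.0]
opening: 0.293
```

Run:
```python
from h import *
s=env.state();print(s['ft_force'],s['opening'],s['eef_pos'],s['tcp_rot'])
Rm=R.from_euler('xyz',s['tcp_rot']).as_matrix();print(Rm.round(4))
c=snap('wrist','w10.png'); c=snap('scene','s10.png'); snap('top','top10.png')
f=c['frame'][:,:,::-1]; cv2.imwrite('pics/s10c.png',cv2.resize(f[80:240,200:420],None,fx=3.5,fy=3.5,interpolation=cv2.INTER_CUBIC))
```

```text
[ 0.0428882  -0.58532766 -1.01125066] 0.29259027337986143 [ 517.06747651 -339.41500964  142.55544331] [-0.22515829  1.55181297  3.05289637]
[[-0.0189  0.136  -0.9905]
 [ 0.0017 -0.9907 -0.1361]
 [-0.9998 -0.0042  0.0185]]
```

View pics/w10.png

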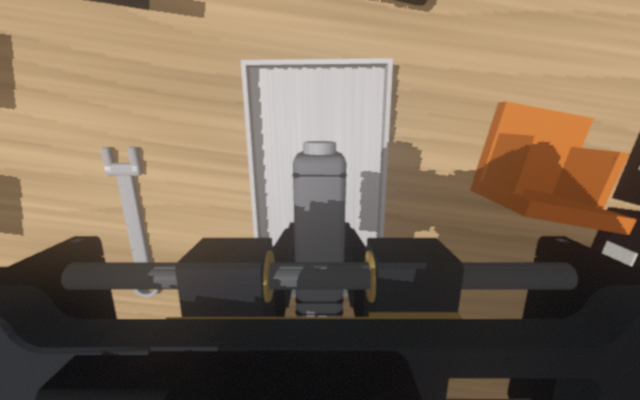

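View pics/s10c.png

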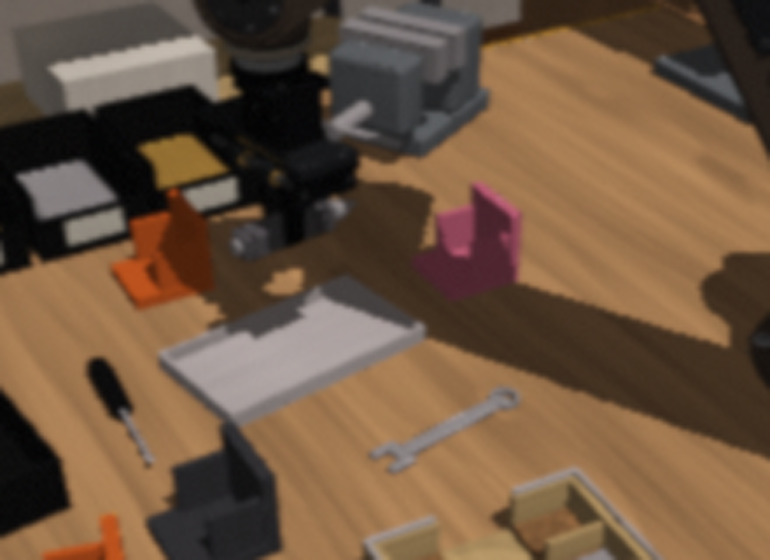

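Run:
```python
from h import *
c=load('w10.png'); a=plane(c,242,62,20);b=plane(c,391,60,20); print(a,b)
ey=(a-b)/np.linalg.norm(a-b); ex=np.array([ey[1],-ey[0],0]); print((a+b)/2-125*ex, np.degrees(np.arctan2(ex[1],ex[0])))
```

```text
[ 628.63223729 -251.22801462   20.        ] [ 648.64991358 -387.25188224   20.        ]
[ 514.97303811 -337.43930404   20.        ] 8.371726847184112
```

Emit:
apply_moves(offset=[[0,0,-1.5],[0,0,-3],[0,0,-4.2],[0,0,-5],[0,0,-5.1],[0,0,-5.1]], yaw=[0,0,0,0,0,0], jaw=[1,1,1,1,1,1])

```text
t: 16.62
eef_pos: [517.5, -339.8, 16.0]
tcp_rot: [-0.175, 1.553, 3.103]
ft_force: [1.1, -1.4, -2.6]
opening: 0.294
```

Centre matches. Lower in small steps.

Emit:
apply_moves(offset=[[0,0,-0.1],[0,0,-0.2],[0,0,-0.2]], yaw=[0,0,0], jaw=[1,1,1])

```text
t: 17.0
eef_pos: [517.5, -339.8, 11.2]
tcp_rot: [-0.173, 1.553, 3.105]
ft_force: [0.4, -0.5, -1.2]
opening: 0.298
```

Run:
```python
from h import *
s=env.state();print(s['ft_force'],s['moment'],s['eef_pos'])
```

```text
[ 0.37966349 -0.54400685 -1.22977277] [ 0.07322733 -0.03671103 -0.02589954] [ 517.51699053 -339.75908209   11.17402057]
```

Emit:
apply_moves(offset=[[0,0,-0.06],[0,0,-0.12],[0,0,-0.12]], yaw=[0,0,0], jaw=[1,1,1])

```text
t: 17.38
eef_pos: [517.5, -339.8, 8.2]
tcp_rot: [-0.167, 1.553, 3.112]
ft_force: [-0.5, 0.7, 1.0]
opening: 0.296
```

Emit:
apply_moves(offset=[[0,0,-0.04],[0,0,-0.05],[0,0,-0.05]], yaw=[0,0,0], jaw=[1,1,1])

```text
t: 17.75
eef_pos: [517.5, -339.8, 8.1]
tcp_rot: [-0.152, 1.553, 3.126]
ft_force: [-4.6, 2.5, 12.5]
opening: 0.292
```

Run:
```python
from h import *
s=env.state();print(s['ft_force'],s['moment'],s['eef_pos'])
c=snap('scene','s11.png')
f=c['frame'][:,:,::-1]; cv2.imwrite('pics/s11c.png',cv2.resize(f[130:220,220:350],None,fx=6,fy=6,interpolation=cv2.INTER_CUBIC))
```

```text
[-4.63073673  2.52268687 12.50031325] [0.51647329 0.57105969 0.0030505 ] [ 517.50248008 -339.79864858    8.12097921]
```

View pics/s11c.png

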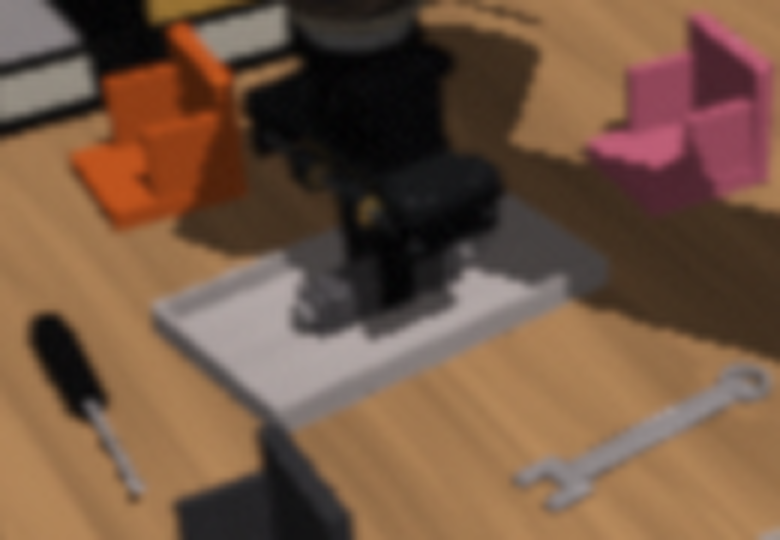

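Emit:
apply_moves(offset=[[0,0,0],[0,0,0],[0,0,0],[0,0,0],[0,0,1],[0,0,3],[0,0,5.2],[0,0,5.2],[0,0,5.2]], yaw=[0,0,0,0,0,0,0,0,0], jaw=[0.1,0.1,0.1,0.1,0.1,0.1,0.1,0.1,0.1])

```text
t: 18.92
eef_pos: [517.2, -339.6, 137.7]
tcp_rot: [-0.165, 1.553, 3.114]
ft_force: [-0.5, 0.4, -0.0]
opening: 0.453
```

Run:
```python
from h import *
s=env.state();print(s['ft_force'],s['eef_pos'],s['joints'])
Rm=R.from_euler('xyz',s['tcp_rot']).as_matrix();print(Rm.round(4))
c=snap('wrist','w12.png');c=snap('scene','s12.png')
f=c['frame'][:,:,::-1]; cv2.imwrite('pics/s12c.png',cv2.resize(f[130:220,220:350],None,fx=6,fy=6,interpolation=cv2.INTER_CUBIC))
```

```text
[-0.46934459  0.4073669  -0.01561151] [ 517.23663738 -339.5917315   137.67001701] [-0.68290456  0.56988262  1.64504648 -0.01335842  0.94075381  0.7590184 ]
[[-1.770e-02  1.364e-01 -9.905e-01]
 [ 5.000e-04 -9.907e-01 -1.364e-01]
 [-9.998e-01 -2.900e-03  1.750e-02]]
```

View pics/s12c.png

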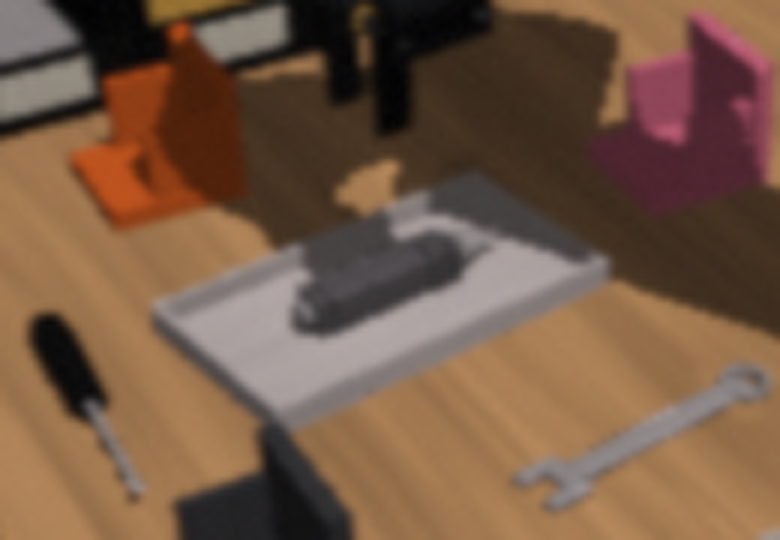

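View pics/w12.png

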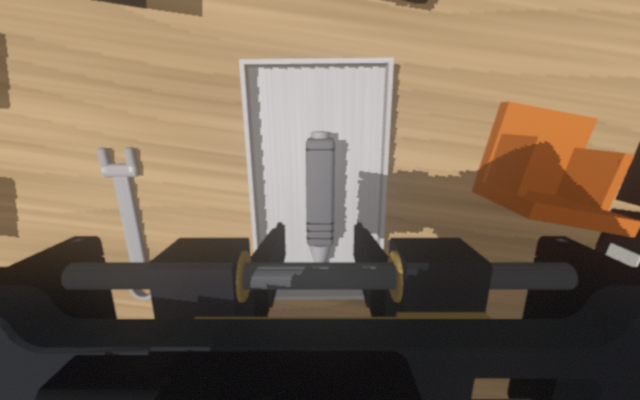

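Emit:
apply_moves(offset=[[0,0,2.2],[0.2,4,2.4],[0.9,25.7,2.4],[0.9,25.7,2.4],[0.9,25.7,2.4],[0.9,25.7,2.4],[0.9,25.7,2.4],[0.9,25.7,2.4],[0.9,25.7,2.4],[0.9,25.7,2.4],[0.9,25.7,2.4],[0.9,25.7,2.4],[0.9,25.7,2.4],[0.9,25.7,2.4],[0.9,25.7,2.4],[0.9,25.7,2.4]], yaw=[0,-0.3,-2.04,-2.04,-2.04,-2.04,-2.04,-2.04,-2.04,-2.04,-2.04,-2.04,-2.04,-2.04,-2.04,-2.04], jaw=[0,0,0,0,0,0,0,0,0,0,0,0,0,0,0,0])

```text
t: 21.02
eef_pos: [539.8, 302.1, 196.9]
tcp_rot: [-0.23, 1.552, 2.833]
ft_force: [0.0, 0.1, -0.8]
opening: 0.5
```

Run:
```python
from h import *
s=env.state();print(s['ft_force'],s['eef_pos'],s['opening'])
Rm=R.from_euler('xyz',s['tcp_rot']).as_matrix();print(Rm.round(4))
c=snap('wrist','w13.png')
```

```text
[ 0.01900334  0.14319792 -0.76568292] [539.80827534 302.08132832 196.90919168] 0.5002882654739154
[[-0.0182 -0.0782 -0.9968]
 [ 0.0058 -0.9969  0.0782]
 [-0.9998 -0.0044  0.0186]]
```

View pics/w13.png

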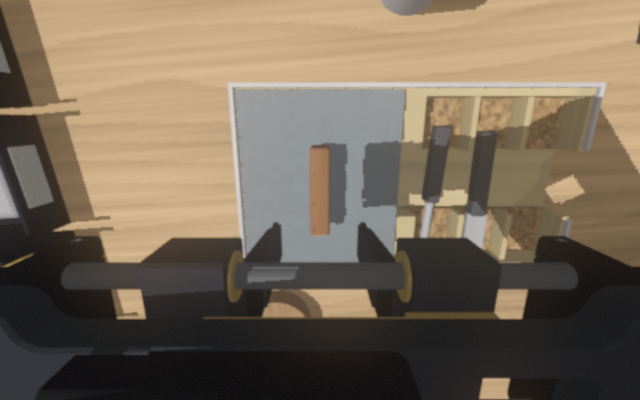

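Emit:
apply_moves(offset=[[0,0,-2],[0,0,-4],[0,0,-5],[0,0,-5.36],[0,0,-5.36],[0,0,-5.36],[0,0,-5.36],[0,0,-5.36],[0,0,-5.36],[0,0,-5.36]], yaw=[0,0,0,0,0,0,0,0,0,0], jaw=[0,0,0,0,0,0,1,1,1,1])

```text
t: 22.32
eef_pos: [539.8, 302.3, 63.1]
tcp_rot: [-0.228, 1.552, 2.836]
ft_force: [-1.3, -0.2, 2.2]
opening: 0.203
```

Emit:
apply_moves(offset=[[-0.03,-0.4,0],[-0.08,-1.1,0],[-0.15,-1.9,0],[-0.21,-2.7,0],[-0.28,-3.5,0],[-0.34,-4.3,0],[-0.4,-5.1,0],[-0.46,-5.9,0],[-0.52,-6.6,0],[-0.57,-7.2,0],[-0.61,-7.7,0],[-0.61,-7.75,0],[-0.61,-7.75,0]], yaw=[0,0,0,0,0,0,0,0,0,0,0,0,0], jaw=[1,1,1,1,1,1,1,1,1,1,1,1,1])

```text
t: 23.95
eef_pos: [524.4, 108.2, 63.1]
tcp_rot: [-0.191, 1.552, 2.873]
ft_force: [-0.6, -3.5, 2.6]
opening: 0.21
```

Emit:
apply_moves(offset=[[0,-0.08,0],[-0.01,-0.14,0],[-0.01,-0.14,0]], yaw=[0,0,0], jaw=[1,1,1])

```text
t: 24.32
eef_pos: [524.6, 107.1, 63.4]
tcp_rot: [-0.359, 1.552, 2.705]
ft_force: [1.5, 19.1, 3.7]
opening: 0.207
```

Emit:
apply_moves(offset=[[0,0,0],[0,0,0],[0,0,0],[0,0,0],[0,0,1.5],[0,0,4],[0,0,6],[0,0,6],[0,0,6]], yaw=[0,0,0,0,0,0,0,0,0], jaw=[0,0,0,0,0,0,0,0,0])

```text
t: 25.45
eef_pos: [524.2, 107.0, 212.7]
tcp_rot: [-0.338, 1.552, 2.726]
ft_force: [-0.4, 0.4, 0.1]
opening: 0.502
```

Run:
```python
from h import *
s=env.state();print(s['t'],s['ft_force'],s['eef_pos'],s['opening'])
c=snap('wrist','w14.png');snap('scene','s14.png')
c=snap('top','top14.png'); f=c['frame'][:,:,::-1]
cv2.imwrite('pics/top14c.png',cv2.resize(f[70:250,150:470],None,fx=2.5,fy=2.5,interpolation=cv2.INTER_CUBIC))
```

```text
25.45 [-0.39455     0.4099892   0.08567925] [524.16590203 106.96893337 212.73411339] 0.5016992261675415
```

View pics/w14.png

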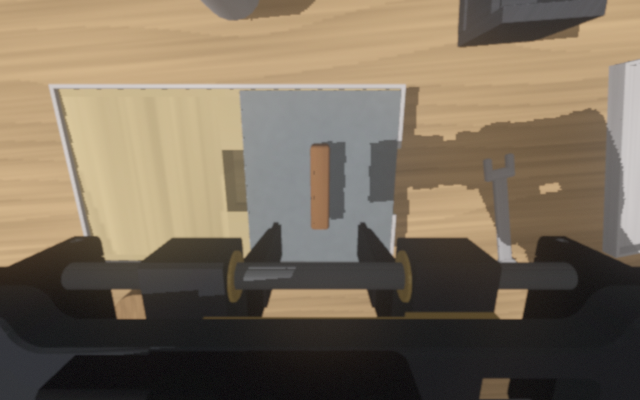

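View pics/s14.png

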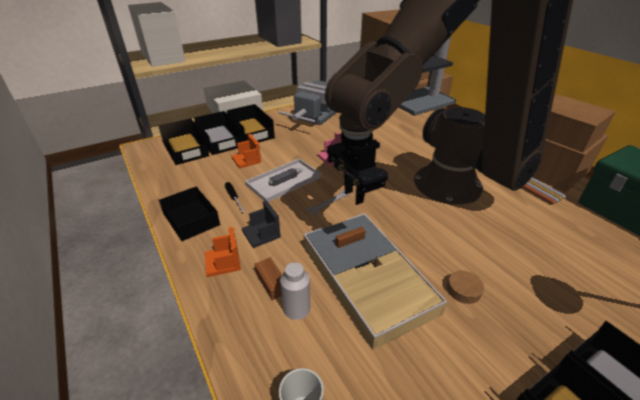

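View pics/top14c.png

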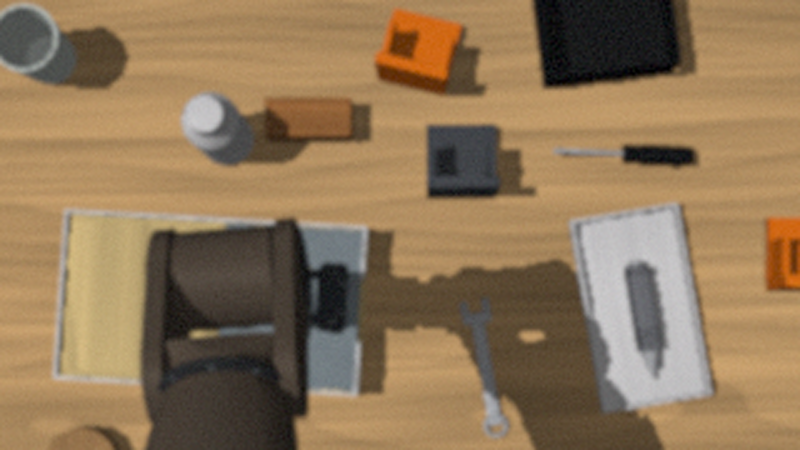

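```bash
python3 -c "
from cell import env
print(env.job_done())"
```

```text
the job is handed in; nothing more can be done
None
```

The whole job was carried out and handed in at about 25.5 s of the 67 s allowed. Nothing reported a verdict, so what follows is from my own checks.

- **Cover to the deck:** I slid it by its grip bar along the guides until the end-stop force appeared, at about case y = +103 mm.
- **Scriber:** I took it from the end pocket (case y about -148 mm), lifted it with the button still out, and pushed it square onto the dark angle plate. The force rose from about 6 N to 16 N at the hard stop. The button then stuck out about 6 mm, against 20 mm before.
- **Tray:** I lowered it until it touched the floor and released it. It lies flat, roughly in the middle, with the point out.
- **Cover back:** I slid it over the pockets until it met the end lip, with a 19 N reaction. In the last pictures it sits against that lip with its grip bar where it was at the start.
- **Final state:** The gripper was about 120 mm clear of the cover's grip bar. The chisel and punch sat in their pockets in the last view before the cover went back. The bystanders looked unmoved.

Two things did not fully agree. The push left the tool tilted about 1° for the rest of the job, with no visible effect. Cover positions read from the top and wrist cameras differed by about 4 mm, so I relied on the end-stop forces.

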